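# Hexagonal jars onto their lazy Susan coasters

### The job

Put the three hexagonal glass jars away on the lazy Susan: stand each one upright in the middle of the cork coaster of its own size, the small jar on the small coaster, the medium on the medium, the large on the large. Set them down gently rather than dropping them, and leave the round jars, the teapot and the tongs where they are.

Things in the scene. Friction and masses are not known exactly. Their poses are not given: they have to be found in the camera images.
- hex_small_center (a point): small hexagonal green-glass jar, closed, standing on the sill; the point is its centre, half-way up. 38 mm across flats, 44 mm across corners, 50 mm tall in all; the straight glass sides reach 34 mm up from its foot, above them a narrower steel lid 26 mm across. z up; its x axis passes squarely through two opposite flats (the others at 60 and 120 degrees). Weighs 0.07 to 0.14 kg.
- coaster_small_top (a point): small round flat cork coaster, 56 mm across, fixed on the lazy Susan; the point is the centre of its top face, 34 mm above the sill, z up. The three coasters lie 85 mm from the lazy Susan's centre, 120 degrees apart. The lazy Susan is a beech disc 280 mm across, top 30 mm above the sill, latched so that it does not turn.
- hex_medium_center (a point): medium hexagonal green-glass jar, closed, standing on the sill; the point is its centre, half-way up. 50 mm across flats, 58 mm across corners, 70 mm tall in all; the straight glass sides reach 54 mm up from its foot, above them a narrower steel lid 34 mm across. z up; its x axis passes squarely through two opposite flats (the others at 60 and 120 degrees). Weighs 0.11 to 0.23 kg.
- coaster_medium_top (a point): medium round flat cork coaster, 76 mm across, fixed on the lazy Susan; the point is the centre of its top face, 34 mm above the sill, z up. The three coasters lie 85 mm from the lazy Susan's centre, 120 degrees apart. The lazy Susan is a beech disc 280 mm across, top 30 mm above the sill, latched so that it does not turn.
- hex_large_center (a point): large hexagonal green-glass jar, closed, standing on the sill; the point is its centre, half-way up. 62 mm across flats, 72 mm across corners, 90 mm tall in all; the straight glass sides reach 74 mm up from its foot, above them a narrower steel lid 42 mm across. z up; its x axis passes squarely through two opposite flats (the others at 60 and 120 degrees). Weighs 0.17 to 0.34 kg.
- coaster_large_top (a point): large round flat cork coaster, 96 mm across, fixed on the lazy Susan; the point is the centre of its top face, 34 mm above the sill, z up. The three coasters lie 85 mm from the lazy Susan's centre, 120 degrees apart. The lazy Susan is a beech disc 280 mm across, top 30 mm above the sill, latched so that it does not turn.
- round_small_center (a point): small squat round green-glass jar with a full-width steel lid, 52 mm across, 48 mm tall, standing loose among the hexagonal ones; the point is its centre, half-way up, z up. To be left alone.
- round_large_center (a point): large squat round green-glass jar with a full-width steel lid, 66 mm across, 62 mm tall, standing loose among the hexagonal ones; the point is its centre, half-way up, z up. To be left alone.
- teapot: grey ceramic teapot on a flat green leaf-shaped trivet 6 mm thick; pot 100 mm across, 97 mm tall with its lid knob, spout reaching 90 mm along its +y, handle 87 mm along -y; the origin is the centre of its underside, z up. To be left alone.
- tongs: steel kitchen tongs lying flat on the sill, 233 mm long, 65 mm across at the open tips, up to 18 mm high; the origin is the middle of their length on the underside, x towards the tips, z up. To be left alone.
Not all that is in view belongs to the job. Leave any purple look-alike of the part that bears hex_small_center alone.

How it is judged:
At the end, for the whole second after the job is handed in: Each hexagonal jar stands on the coaster of its own size, centre within 12 mm of the coaster's centre, standing on its foot (height within 4 mm), upright within 0.1 rad, released and at rest (below 0.02 m/s) (horizontal distance between hex_small_center and coaster_small_top below 0.012 m and z of hex_small_center in the frame of coaster_small_top between 0.021 and 0.029 m and angle between each of hex_small_center, hex_medium_center, hex_large_center's own z axis and vertical below 0.1 rad and linear speed of each of hex_small, hex_medium, hex_large below 0.02 m/s and horizontal distance between hex_medium_center and coaster_medium_top below 0.012 m and z of hex_medium_center in the frame of coaster_medium_top between 0.031 and 0.039 m and horizontal distance between hex_large_center and coaster_large_top below 0.012 m and z of hex_large_center in the frame of coaster_large_top between 0.041 and 0.049 m); the robot touches nothing.
It fails at once if a hexagonal jar is dropped or thrown (moves faster than 0.5 m/s with nothing holding it) ((linear speed of hex_small above 0.5 m/s and contact force between hex_small and the fingers below 0.1 N) or (linear speed of hex_medium above 0.5 m/s and contact force between hex_medium and the fingers below 0.1 N) or (linear speed of hex_large above 0.5 m/s and contact force between hex_large and the fingers below 0.1 N)).
It fails at once if the small round jar is moved more than 20 mm or tipped by more than 0.3 rad (distance of round_small_center from where it was at the start of the episode above 0.02 m or angle between round_small_center's own z axis and vertical above 0.3 rad).
It fails at once if the large round jar is moved more than 20 mm or tipped by more than 0.3 rad (distance of round_large_center from where it was at the start of the episode above 0.02 m or angle between round_large_center's own z axis and vertical above 0.3 rad).
It fails at once if the teapot is moved more than 20 mm or tipped by more than 0.3 rad (distance of teapot from where it was at the start of the episode above 0.02 m or angle between teapot's own z axis and vertical above 0.3 rad).
It fails at once if the tongs is moved more than 20 mm or tipped by more than 0.3 rad (distance of tongs from where it was at the start of the episode above 0.02 m or angle between tongs's own z axis and vertical above 0.3 rad).
It also fails if it takes over 86 s, if anything falls off the work surface, if the arm or the gripper's body presses on something with over 40 N, if the wrist force passes 120 N, or if a joint passes its speed limit or range.

### The arm

A 6-joint arm with a two-finger parallel gripper is mounted at the origin on the work surface. World frame = base frame: x ahead of the robot, y to its left, z up, the work surface at z = 0. Lengths are in m, angles in rad, forces in N, time in s.
With the tool pointing down it reaches from about 0.375 to 0.9 m from the base axis. Payload 3.1 kg.
Tool frame: the origin (TCP) lies at the very end of the fingers, on their centre line; the grasp point (between the pads) lies 19 mm behind it; z points along the fingers, y is the line along which they close (so a half turn about z gives the same grasp; the last joint's range is limited). The gripper opens to 85 mm and grips with 20 to 120 N. Pads are 22 mm wide; open, the fingers measure 114 mm over their backs; the gripper's body (76 mm by 85 mm) begins 54 mm behind the grasp point. The pads swing forward as they close: fully open they stand 13 mm farther back than shut.
Start: joints at [0.938, 0.527, 1.433, -0, 1.181, -0.178], TCP at [0.275, 0.561, 0.231] pointing down, gripper open.
Joint ranges: [-3.08, 3.08], [-0.75, 2.2], [0.22, 2.44], [-1.43, 4.57], [0, 2.65], [-2.85, 2.85]. Speed limits (rad/s): [2.79, 2.79, 3.14, 3.14, 3.14, 3.14].

### API

Orientations are given as a rotation vector (axis times angle).
In Python, from cell import r, cams gives the robot as it stands.
- The arm moves only by the tool play_rows, never from a script. Its argument "moves" is a list of rows, each an object of numbers: "grip": the finger opening in cm, from 0 to 8.54; "x", "y", "z": the shift along the tool's x, y, z in cm; "rx", "ry", "rz": the turn, a rotation vector about the tool's x, y, z in degrees. In form: [{"grip": .., "x": .., "y": .., "z": .., "rx": .., "ry": .., "rz": ..}, ...]. A call has 1 to 12 rows; each row shifts and turns the commanded pose from where the row before left it, along the tool's axes as they then stand; what a row does not reach is not made up. A row lasts 1/10 s, in which the tool goes at most 50 mm and 8.59 degrees, less where a joint would pass 70% of its speed; a pose out of reach is approached as far as the arm can. A call with a gripper value outside its range is refused whole. The fingers move at their own pace and stop on an object; "newtons" is the grip in N (left out, the last holds). Time passes only in rows, so rows that do not move let the fingers close. It gives the time, the measured TCP pose, the force, the opening and the grip force at its end, in the units of the state.
- r.read_state(): the state, without advancing time (a new reading comes with each control period).
- cams.grab_frame(name): name is "side" or "top"; returns (picture, depth): 420x560x3 uint8, red, green, blue; 420x560 float32, m along the optical axis (not along the pixel's ray), 0 where there is no reading.
- cams.get_calibration(name): a dict with "fx", "fy", "cx", "cy" (pixels), "world_from_camera" (4x4, takes a point from camera to world coordinates). Camera axes: x right, y up, looking along -z (the intrinsics and any distortion apply to the point x, -y, -z); pixel columns grow to the right and rows downward; lengths in m; the calibration is good to about 2 mm. A picture is of the moment at which its call begins. get_calibration takes no time and is no camera call.
- r.close_job(): hands the job in; it is judged then, once.
Trained networks look in the newest picture that a camera, given by its name, has taken for a name from the list of things; names that differ only in an ending like _2 or _b are one class to them, and where a whole thing is asked for, a point or a joint stands for the part that bears it (a point fixed in the world has none). Each returns a list of dicts, best first, with "p" (0 to 1); they miss things now and then, are a little off and sometimes report something else, mostly with a low value. They report only what shows in the picture. A call takes as long as a camera call. They do not tell look-alikes from the thing itself.
- cams.regions_of(camera, name): "pixels" (420x560 bool, what is visible of it) and "box" ([left, top, right, bottom] in pixels, round what is visible of it).
The state is a dict: "t": time; "joint_positions": joint angles; "qd": joint speeds; "joint_efforts": joint torques, N m; "eef_pos": TCP position; "eef_rot": TCP orientation; "force": force on the tool from outside, world axes, zero at the start; "wrist_torque": the same for the moment, N m; "finger_gap": finger opening in m; "gripper_force": force on a finger pad.
Only numpy, scipy, OpenCV 4.12 (cv2) and the standard library are available. Lean on these libraries where they do the work, as an engineer would, in place of code of your own. Each camera call takes 0.05 s, during which the arm holds its last target. There are 200 camera calls.

## Working session

There is one attempt and no reset: what is moved stays moved. The work goes in short steps, Python scripts to look and compute and a tool call to move; the robot and the scene stay as the last step left them, time stands still between calls to the robot, and variables do not carry over. Pictures are saved under pics/ and viewed, at most 14 in all, crops included, and the job is handed in when it is done.

Besides the shell and the picture viewer there is one more tool, called after "Call:" as name([rows], argument=value, ...), one row to a line, values as JSON. play_rows: Moves the arm, as the interface text tells. Its arguments: {"type":"object","properties":{"moves":{"type":"array"},"newtons":{"type":"number"}},"required":["moves"]}

```bash
mkdir -p pics; python3 - <<'E'
from cell import r,cams
import cv2
for n in("top","side"):
    p,d=cams.grab_frame(n); cv2.imwrite(f"pics/{n}0.png",p[:,:,::-1])
    c=cams.get_calibration(n); print(n,c)
s=r.read_state(); print(s)
E
```

```text
top {'fx': 494.79491434351127, 'fy': 494.79491434351127, 'cx': 280.97861788762015, 'cy': 207.82632972450344, 'world_from_camera': array([[ 2.31126310e-02,  9.97078688e-01, -7.28003850e-02,
         5.19621718e-01],
       [-9.99551637e-01,  2.44335867e-02,  1.73067830e-02,
         7.92433964e-04],
       [ 1.90349990e-02,  7.23677387e-02,  9.97196359e-01,
         1.45163264e+00],
       [ 0.00000000e+00,  0.00000000e+00,  0.00000000e+00,
         1.00000000e+00]])}
side {'fx': 538.9005459450015, 'fy': 538.9005459450015, 'cx': 277.6039373712186, 'cy': 206.64217139667252, 'world_from_camera': array([[ 0.85424538,  0.35411874, -0.38061101,  0.01540807],
       [-0.51976238,  0.5668673 , -0.63914672, -0.97220212],
       [-0.01057789,  0.74381542,  0.66830138,  1.071982  ],
       [ 0.        ,  0.        ,  0.        ,  1.        ]])}
{'t': 0.1, 'joint_positions': array([ 9.37498743e-01,  5.28388987e-01,  1.43375919e+00, -1.93770360e-05,
        1.18139064e+00, -1.78481390e-01]), 'qd': array([-0.00020279, -0.00108652, -0.00161498, -0.00182122, -0.00143472,
        0.00054766]), 'joint_efforts': array([-1.14941690e-04, -4.43302917e+01, -1.78585857e+01, -2.30340402e-04,
        3.90638597e-03,  2.48217276e-06]), 'eef_pos': array([0.2741478 , 0.56096051, 0.23042653]), 'eef_rot': array([-7.08100744e-01, -3.05997806e+00,  2.81907739e-03]), 'force': array([ 0.19131567, -0.22819207, -0.82395505]), 'wrist_torque': array([ 0.00689178, -0.01909331, -0.01781959]), 'gripper_force': 0.0, 'finger_gap': 0.08517901640864911}
```

View pics/top0.png

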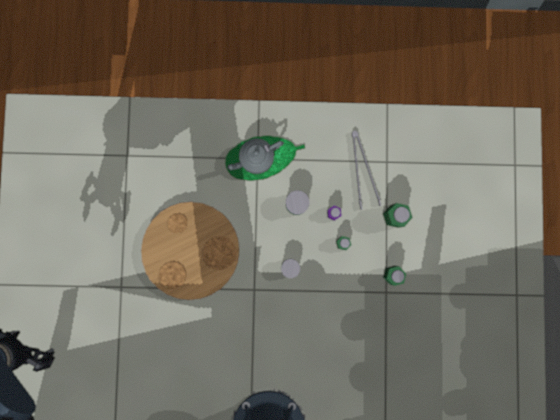

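View pics/side0.png

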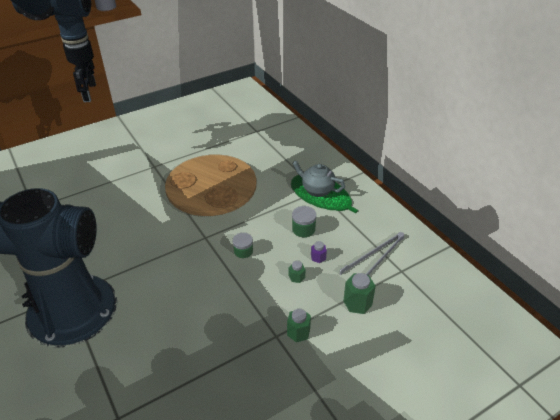

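The top view shows the hexagonal jars: large at (398,215), medium at (396,276), small at (343,243). The purple look-alike is at (334,213), and the round jars are at (297,202) and (290,268). The coasters are small at (177,222), medium at (173,272) and large at (218,252). I'll fit the jar poses to the masks from both cameras.

```bash
cat > h.py <<'E'
from cell import r,cams
import numpy as np, cv2
from scipy.optimize import minimize
C={n:cams.get_calibration(n) for n in("top","side")}
def proj(n,P):
    c=C[n];q=(np.c_[P,np.ones(len(P))]@np.linalg.inv(c["world_from_camera"]).T)[:,:3]
    return np.c_[c["fx"]*q[:,0]/-q[:,2]+c["cx"],c["fy"]*-q[:,1]/-q[:,2]+c["cy"]]
def back(n,uv,z):
    c=C[n];T=c["world_from_camera"];uv=np.atleast_2d(uv)
    d=np.c_[(uv[:,0]-c["cx"])/c["fx"],-(uv[:,1]-c["cy"])/c["fy"],-np.ones(len(uv))]@T[:3,:3].T
    return T[:3,3]+d*((z-T[2,3])/d[:,2])[:,None]
J={"small":(.038,.034,.050,.026),"medium":(.050,.054,.070,.034),"large":(.062,.074,.090,.042)}
def parts(s,x,y,yaw,z0):
    f,hb,h,dl=J[s];a=yaw+np.pi/6+np.arange(6)*np.pi/3;b=np.arange(24)*np.pi/12
    out=[]
    for ang,R,z1,z2 in((a,f/np.sqrt(3),0,hb),(b,dl/2,hb,h)):
        out.append(np.vstack([np.c_[x+R*np.cos(ang),y+R*np.sin(ang),np.full(len(ang),z0+z)] for z in(z1,z2)]))
    return out
U=8
def fit(s,masks,x0,z0=0):
    def loss(p):
        L=0
        for n,(m,(u0,v0)) in masks.items():
            im=np.zeros(m.shape,np.uint8)
            for P in parts(s,p[0],p[1],p[2],z0):
                q=((proj(n,P)-[u0,v0]+.5)*U-.5)
                cv2.fillConvexPoly(im,cv2.convexHull(np.round(q).astype(np.int32)),1)
            L+=1-(im&m).sum()/(im|m).sum()
        return L
    best=None
    for k in range(6):
        a=np.radians(k*10)
        o=minimize(loss,[x0[0],x0[1],a],method="Nelder-Mead",options=dict(initial_simplex=[[x0[0],x0[1],a],[x0[0]+.006,x0[1],a],[x0[0],x0[1]+.006,a],[x0[0],x0[1],a+.15]],xatol=1e-4,fatol=1e-4))
        print("  ",s,k,round(o.fun,3),o.x[:2].round(4),round(np.degrees(o.x[2])%60,1))
        if best is None or o.fun<best.fun:best=o
    return best
def crop(m,pad=12):
    v,u=np.nonzero(m);u0,v0=max(u.min()-pad,0),max(v.min()-pad,0)
    return cv2.resize(m[v0:v.max()+pad,u0:u.max()+pad].astype(np.uint8),None,fx=U,fy=U,interpolation=cv2.INTER_LINEAR if 0 else cv2.INTER_NEAREST),(u0,v0)
def jar(s,guess,z0=0,tol=.04):
    ms={}
    for n in("top","side"):
        g=proj(n,np.array([[*guess,z0+J[s][2]/2]]))[0]
        R=cams.regions_of(n,f"hex_{s}_center")
        for q in R:
            b=q["box"];c=np.array([(b[0]+b[2])/2,(b[1]+b[3])/2])
            print("  ",n,s,round(q["p"],2),b,"dist",np.linalg.norm(c-g).round(1))
            if np.linalg.norm(c-g)<10 and n not in ms and q["p"]>.3: ms[n]=crop(q["pixels"])
    return fit(s,ms,guess,z0)
E
python3 - <<'E'
from h import *
for n in C: 
    p,d=cams.grab_frame(n)
for s,uv in(("small",(343,243)),("medium",(396,275)),("large",(398,215))):
    g=back("top",uv,J[s][2]/2)[0]
    o=jar(s,g[:2]);print(s,o.fun,o.x)
for k in("coaster_small_top","coaster_medium_top","coaster_large_top","round_small_center","round_large_center","teapot","tongs"):
    for q in cams.regions_of("top",k)[:3]:
        b=q["box"];print(k,round(q["p"],2),b,back("top",[(b[0]+b[2])/2,(b[1]+b[3])/2],.034 if"coas"in k else .03)[0].round(3))
p,d=cams.grab_frame("top")
cv2.imwrite("pics/disc.png",cv2.resize(p[195:305,135:245,::-1],None,fx=5,fy=5,interpolation=cv2.INTER_CUBIC))
cv2.imwrite("pics/jars.png",cv2.resize(p[120:290,280:420,::-1],None,fx=3.5,fy=3.5,interpolation=cv2.INTER_CUBIC))
E
```

```text
top small 0.52 [327.1, 206.6, 339.9, 219.7] dist 31.3
   top small 0.51 [333.5, 236.6, 348.6, 247.7] dist 2.1
   side small 0.77 [290.2, 260.3, 306.4, 279.3] dist 1.7
   side small 0.7 [313.0, 241.3, 328.9, 262.9] dist 30.2
   small 0 0.163 [ 0.527  -0.2045] 47.9
   small 1 0.201 [ 0.5273 -0.2044] 12.7
   small 2 0.202 [ 0.5271 -0.2047] 13.1
   small 3 0.163 [ 0.5272 -0.2046] 43.5
   small 4 0.164 [ 0.527  -0.2045] 41.9
   small 5 0.163 [ 0.5273 -0.2045] 47.2
small 0.16284355067067868 [ 0.52716942 -0.2046052   0.75925194]
   top medium 0.81 [381.9, 265.4, 410.7, 285.7] dist 0.6
   side medium 0.68 [286.7, 309.5, 309.0, 343.9] dist 3.5
   medium 0 0.166 [ 0.4389 -0.351 ] 20.3
   medium 1 0.168 [ 0.4387 -0.351 ] 19.8
   medium 2 0.169 [ 0.4387 -0.3509] 17.8
   medium 3 0.165 [ 0.439  -0.3512] 19.6
   medium 4 0.166 [ 0.4388 -0.351 ] 18.6
   medium 5 0.169 [ 0.4388 -0.3514] 18.7
medium 0.16519253084175678 [ 0.43896726 -0.35118566  0.34264426]
   top large 0.76 [384.1, 205.8, 411.1, 227.2] dist 1.6
   side large 0.81 [344.0, 271.3, 378.5, 314.7] dist 1.8
   side large 0.46 [227.8, 232.7,
[... 242 characters left out ...]
 0.6089 -0.3557] 53.1
large 0.11975393424984737 [ 0.60893228 -0.35595526  0.86589543]
coaster_small_top 0.53 [168.2, 214.0, 188.4, 230.6] [0.575 0.268 0.034]
coaster_medium_top 0.63 [157.8, 266.8, 185.9, 286.8] [0.42  0.281 0.034]
coaster_large_top 0.78 [201.1, 235.0, 233.8, 268.4] [0.493 0.154 0.034]
round_small_center 0.74 [283.4, 260.5, 301.1, 279.3] [ 0.446 -0.06   0.03 ]
round_large_center 0.6 [281.7, 188.6, 307.2, 214.5] [ 0.643 -0.062  0.03 ]
teapot 0.81 [229.4, 138.4, 281.9, 169.5] [0.778 0.053 0.03 ]
tongs 0.64 [349.3, 129.2, 380.4, 204.4] [ 0.749 -0.265  0.03 ]
tongs 0.62 [156.9, 265.2, 186.3, 286.9] [0.422 0.282 0.03 ]
tongs 0.57 [383.7, 264.1, 409.4, 285.4] [ 0.439 -0.36   0.03 ]
```

```bash
cat > disc.py <<'E'
from h import *
p,d=cams.grab_frame("top")
hsv=cv2.cvtColor(p,cv2.COLOR_RGB2HSV)
m=((hsv[...,1]>70)&(hsv[...,0]>5)&(hsv[...,0]<25)).astype(np.uint8);m[:180]=0;m[310:]=0;m[:,:130]=0;m[:,250:]=0
m=cv2.morphologyEx(m,cv2.MORPH_OPEN,np.ones((3,3)));
k=max(cv2.findContours(m,cv2.RETR_EXTERNAL,cv2.CHAIN_APPROX_NONE)[0],key=cv2.contourArea)[:,0]
W=back("top",k,.030)[:,:2]
(c,rad)=cv2.minEnclosingCircle(W.astype(np.float32));A=np.c_[2*W,np.ones(len(W))];s=np.linalg.lstsq(A,(W**2).sum(1),rcond=None)[0]
print("disc",c,rad,s[:2],np.sqrt(s[2]+s[0]**2+s[1]**2))
def ov(n,jars,name,box,f):
    p,_=cams.grab_frame(n);u0,v0,u1,v1=box;im=cv2.resize(p[v0:v1,u0:u1,::-1],None,fx=f,fy=f,interpolation=cv2.INTER_CUBIC)
    for s,x,y,a,z in jars:
        for P in parts(s,x,y,np.radians(a),z):
            for h in np.split(P,2):cv2.polylines(im,[np.round((proj(n,h)-[u0,v0]+.5)*f).astype(np.int32)],True,(0,255,255),1)
    cv2.imwrite(name,im)
if __name__=="__main__":
    js=[("small",.527,-.2045,44,0),("medium",.439,-.351,19.5,0),("large",.609,-.356,51,0)]
    ov("top",js,"pics/ot.png",(320,190,420,295),5.5);ov("side",js,"pics/os.png",(270,230,395,350),5)
    im=cv2.imread("pics/disc.png");cx=s[:2]
    for e in(0,):
        ths=[np.arctan2(y-cx[1],x-cx[0]) for x,y in((.575,.268),(.42,.281),(.493,.154))]
        t0=np.angle(sum(np.exp(1j*(t-o)) for t,o in zip(ths,(0,2*np.pi/3,4*np.pi/3))))
        print(np.degrees(ths),np.degrees(t0))
        for R,o in((.028,0),(.038,2*np.pi/3),(.048,4*np.pi/3)):
            q=cx+.085*np.array([np.cos(t0+o),np.sin(t0+o)]);print(q)
            b=np.arange(60)*np.pi/30;P=np.c_[q[0]+R*np.cos(b),q[1]+R*np.sin(b),np.full(60,.034)]
            cv2.polylines(im,[np.round((proj("top",P)-[135,195]+.5)*5).astype(np.int32)],True,(0,255,255),1)
    cv2.imwrite("pics/disc1.png",im)
E
python3 disc.py
```

```text
disc (0.49570614099502563, 0.2342739701271057) 0.13968545198440552 [0.49609899 0.23347504] 0.1373415383788341
[ 23.63289283 148.01460703 -92.2330201 ] 26.471781484289632
[0.57218708 0.27136439]
[0.42524181 0.28042459]
[0.49086808 0.14863615]
```

View pics/disc1.png

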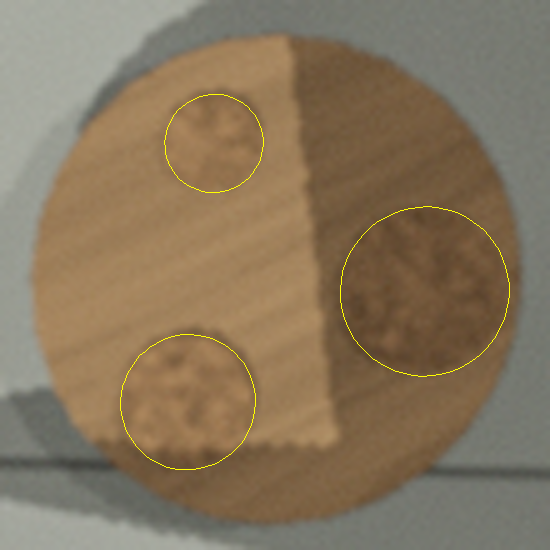

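View pics/ot.png

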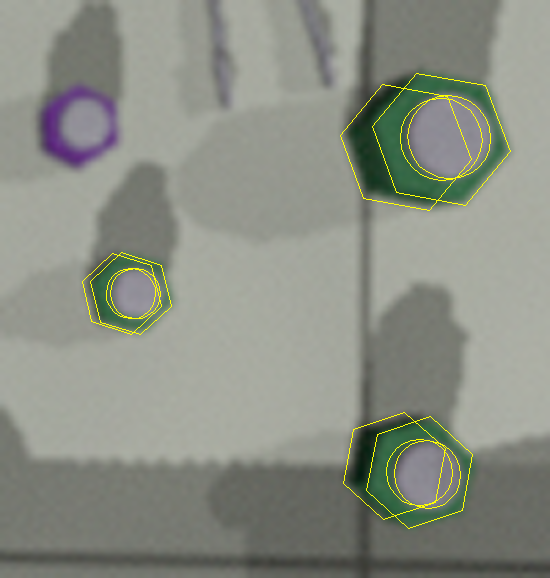

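View pics/os.png

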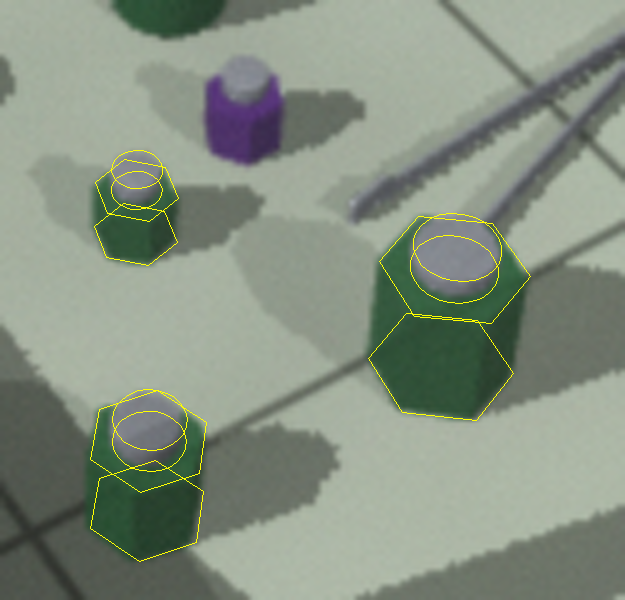

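The overlays fit to within about 2 mm. In the side view the tongs tips sit just behind the large jar, and the purple look-alike is about 90 mm from the small jar. I'll start with the small jar, closing along about -16°.

```bash
cat > go.py <<'E'
import sys,numpy as np
from cell import r
from scipy.spatial.transform import Rotation as R
def go(x,y,z,yaw):
    s=r.read_state();M=R.from_rotvec(s["eef_rot"])
    D=M.inv().apply(np.array([x,y,z])-s["eef_pos"])*100
    ya=np.degrees(np.arctan2(*M.as_matrix()[1::-1,1]));e=(ya-yaw+90)%180-90
    yy=np.radians(yaw)if abs((ya-yaw+180)%360-180)<=90 else np.radians(yaw+180)
    Y=np.array([np.cos(yy),np.sin(yy),0]);X=np.cross(Y,[0,0,-1]);d=np.array([x,y,z])-s["eef_pos"]
    print("t",round(s["t"],2),"pos",s["eef_pos"].round(4),"yaw",ya.round(2),"tilt",np.degrees(np.arccos(-M.as_matrix()[2,2])).round(2),"q",s["joint_positions"].round(2))
    print("now-frame cm",D.round(2),"| after-turn cm",(np.array([X@d,Y@d,-d[2]])*100).round(2),"rz",e.round(1))
go(*map(float,sys.argv[1:]))
E
python3 go.py .527 -.2045 .2 -16
```

```text
t 1.05 pos [0.2745 0.5615 0.2313] yaw 63.94 tilt 0.0 q [ 0.94  0.53  1.43 -0.    1.18 -0.18]
now-frame cm [-56.33 -57.72   3.13] | after-turn cm [-66.67  45.38   3.13] rz 79.9
```

Call:
play_rows([
  {"grip":6,"rz":8},
  {"rz":8},
  {"rz":8},
  {"rz":8},
  {"rz":8},
  {"rz":8},
  {"rz":8},
  {"rz":8},
  {"rz":8},
  {"rz":8},
  {"z":1},
  {},
], newtons=40)

```text
$.moves[0]: bad value
```

```bash
python3 go.py .527 -.2045 .2 -16
```

```text
t 1.05 pos [0.2745 0.5615 0.2313] yaw 63.94 tilt 0.0 q [ 0.94  0.53  1.43 -0.    1.18 -0.18]
now-frame cm [-56.33 -57.72   3.13] | after-turn cm [-66.67  45.38   3.13] rz 79.9
```

Call:
play_rows([
  {"grip":6,"x":0,"y":0,"z":0,"rx":0,"ry":0,"rz":8},
  {"grip":6,"x":0,"y":0,"z":0,"rx":0,"ry":0,"rz":8},
  {"grip":6,"x":0,"y":0,"z":0,"rx":0,"ry":0,"rz":8},
  {"grip":6,"x":0,"y":0,"z":0,"rx":0,"ry":0,"rz":8},
  {"grip":6,"x":0,"y":0,"z":0,"rx":0,"ry":0,"rz":8},
  {"grip":6,"x":0,"y":0,"z":0,"rx":0,"ry":0,"rz":8},
  {"grip":6,"x":0,"y":0,"z":0,"rx":0,"ry":0,"rz":8},
  {"grip":6,"x":0,"y":0,"z":0,"rx":0,"ry":0,"rz":8},
  {"grip":6,"x":0,"y":0,"z":0,"rx":0,"ry":0,"rz":8},
  {"grip":6,"x":0,"y":0,"z":0,"rx":0,"ry":0,"rz":8},
], newtons=40)

```text
t: 2.05
eef_pos: [0.2745, 0.5615, 0.2313]
eef_rot: [-2.515, -1.882, 0.0]
force: [0.8, 0.4, 0.4]
finger_gap: 0.0602
gripper_force: 0.0
```

Call:
play_rows([
  {"grip":6,"x":-3.7,"y":2.5,"z":0,"rx":0,"ry":0,"rz":0},
  {"grip":6,"x":-3.7,"y":2.5,"z":0,"rx":0,"ry":0,"rz":0},
  {"grip":6,"x":-3.7,"y":2.5,"z":0,"rx":0,"ry":0,"rz":0},
  {"grip":6,"x":-3.7,"y":2.5,"z":0,"rx":0,"ry":0,"rz":0},
  {"grip":6,"x":-3.7,"y":2.5,"z":0,"rx":0,"ry":0,"rz":0},
  {"grip":6,"x":-3.7,"y":2.5,"z":0,"rx":0,"ry":0,"rz":0},
])

```text
t: 2.65
eef_pos: [0.3576, 0.3051, 0.2316]
eef_rot: [2.509, 1.89, 0.001]
force: [0.5, -0.2, 0.7]
finger_gap: 0.0601
gripper_force: 0.0
```

```bash
python3 go.py .527 -.2045 .2 -16
```

```text
t 2.65 pos [0.3576 0.3051 0.2316] yaw -16.03 tilt 0.05 q [ 0.47  0.32  1.81 -0.    1.01  0.75]
now-frame cm [-44.31  30.35   3.16] | after-turn cm [-44.32  30.33   3.16] rz -0.0
```

Call:
play_rows([
  {"grip":6,"x":-3.7,"y":2.53,"z":0.9,"rx":0,"ry":0,"rz":0},
  {"grip":6,"x":-3.7,"y":2.53,"z":0.9,"rx":0,"ry":0,"rz":0},
  {"grip":6,"x":-3.7,"y":2.53,"z":0.9,"rx":0,"ry":0,"rz":0},
  {"grip":6,"x":-3.7,"y":2.53,"z":0.9,"rx":0,"ry":0,"rz":0},
  {"grip":6,"x":-3.7,"y":2.53,"z":0.9,"rx":0,"ry":0,"rz":0},
  {"grip":6,"x":-3.7,"y":2.53,"z":0.9,"rx":0,"ry":0,"rz":0},
  {"grip":6,"x":-3.7,"y":2.53,"z":0.9,"rx":0,"ry":0,"rz":0},
  {"grip":6,"x":-3.7,"y":2.53,"z":0.9,"rx":0,"ry":0,"rz":0},
  {"grip":6,"x":-3.7,"y":2.53,"z":0.9,"rx":0,"ry":0,"rz":0},
  {"grip":6,"x":-3.7,"y":2.53,"z":0.9,"rx":0,"ry":0,"rz":0},
  {"grip":6,"x":-3.7,"y":2.53,"z":0.9,"rx":0,"ry":0,"rz":0},
  {"grip":6,"x":-3.7,"y":2.53,"z":0.9,"rx":0,"ry":0,"rz":0},
])

```text
t: 3.85
eef_pos: [0.5267, -0.2061, 0.123]
eef_rot: [2.51, 1.889, 0.0]
force: [0.7, 0.2, 0.8]
finger_gap: 0.0598
gripper_force: 0.0
```

```bash
python3 go.py .527 -.2045 .005 -16; python3 -c "
from disc import *
ov('side',[('small',.527,-.2045,44,0)],'pics/g1.png',(240,170,380,310),4)"
```

```text
t 3.85 pos [ 0.5267 -0.2061  0.123 ] yaw -16.09 tilt 0.03 q [-0.57  0.6   1.68  0.    0.86 -0.29]
now-frame cm [ 0.16 -0.02 11.8 ] | after-turn cm [ 1.60e-01 -1.00e-02  1.18e+01] rz -0.1
disc (0.49638789892196655, 0.23382268846035004) 0.13930270075798035 [0.49639146 0.23334308] 0.13729750135252342
```

View pics/g1.png

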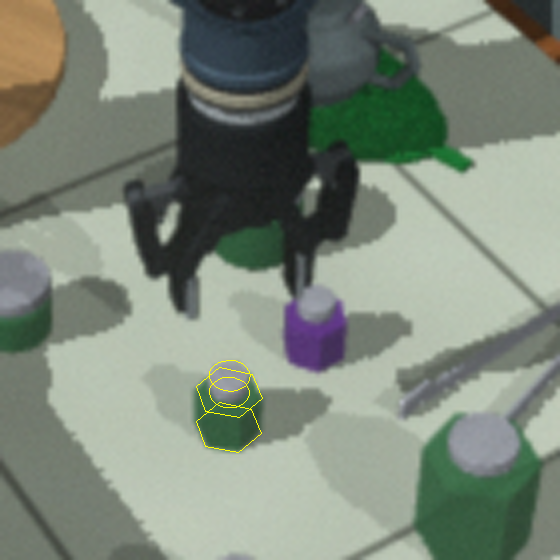

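The gripper hangs above the small jar (outlined near (228,405)), with the purple look-alike clear of the fingers. Going down to grip.

Call:
play_rows([
  {"grip":6,"x":0.16,"y":0,"z":2,"rx":0,"ry":0,"rz":0},
  {"grip":6,"x":0,"y":0,"z":2,"rx":0,"ry":0,"rz":0},
  {"grip":6,"x":0,"y":0,"z":2,"rx":0,"ry":0,"rz":0},
  {"grip":6,"x":0,"y":0,"z":2,"rx":0,"ry":0,"rz":0},
  {"grip":6,"x":0,"y":0,"z":1.5,"rx":0,"ry":0,"rz":0},
  {"grip":6,"x":0,"y":0,"z":1.5,"rx":0,"ry":0,"rz":0},
  {"grip":6,"x":0,"y":0,"z":0.6,"rx":0,"ry":0,"rz":0},
  {"grip":6,"x":0,"y":0,"z":0,"rx":0,"ry":0,"rz":0},
  {"grip":3,"x":0,"y":0,"z":0,"rx":0,"ry":0,"rz":0},
  {"grip":3,"x":0,"y":0,"z":0,"rx":0,"ry":0,"rz":0},
  {"grip":3,"x":0,"y":0,"z":0,"rx":0,"ry":0,"rz":0},
  {"grip":3,"x":0,"y":0,"z":0,"rx":0,"ry":0,"rz":0},
], newtons=40)

```text
t: 5.15
eef_pos: [0.5273, -0.2029, 0.0083]
eef_rot: [2.508, 1.888, 0.001]
force: [-0.4, -0.4, 5.7]
finger_gap: 0.0373
gripper_force: 41.2
```

Call:
play_rows([
  {"grip":3,"x":0,"y":0,"z":0,"rx":0,"ry":0,"rz":0},
  {"grip":3,"x":0,"y":0,"z":0,"rx":0,"ry":0,"rz":0},
])

```text
t: 5.35
eef_pos: [0.5273, -0.2029, 0.0082]
eef_rot: [2.508, 1.888, 0.001]
force: [0.4, 0.1, 6.3]
finger_gap: 0.0376
gripper_force: 41.3
```

```bash
python3 go.py .573 .270 .2 -16
```

```text
t 5.35 pos [ 0.5273 -0.2029  0.0082] yaw -16.06 tilt 0.12 q [-0.57  0.79  1.73  0.    0.62 -0.28]
now-frame cm [ 46.7   -8.66 -19.22] | after-turn cm [ 46.72  -8.65 -19.18] rz -0.1
```

Gripped on the flats: the opening is 37.6 mm. Lifting and carrying to the small coaster.

Call:
play_rows([
  {"grip":3,"x":0,"y":0,"z":-1,"rx":0,"ry":0,"rz":0},
  {"grip":3,"x":0,"y":0,"z":-2,"rx":0,"ry":0,"rz":0},
  {"grip":3,"x":0,"y":0,"z":-3,"rx":0,"ry":0,"rz":0},
  {"grip":3,"x":0,"y":0,"z":-3,"rx":0,"ry":0,"rz":0},
  {"grip":3,"x":0,"y":0,"z":-3,"rx":0,"ry":0,"rz":0},
  {"grip":3,"x":1,"y":-0.2,"z":-2,"rx":0,"ry":0,"rz":0},
  {"grip":3,"x":2,"y":-0.4,"z":-1,"rx":0,"ry":0,"rz":0},
  {"grip":3,"x":3.5,"y":-0.6,"z":0,"rx":0,"ry":0,"rz":0},
  {"grip":3,"x":4,"y":-0.7,"z":0,"rx":0,"ry":0,"rz":0},
  {"grip":3,"x":4,"y":-0.7,"z":0,"rx":0,"ry":0,"rz":0},
  {"grip":3,"x":4,"y":-0.7,"z":0,"rx":0,"ry":0,"rz":0},
  {"grip":3,"x":4,"y":-0.7,"z":0,"rx":0,"ry":0,"rz":0},
])

```text
t: 6.55
eef_pos: [0.5497, 0.0264, 0.1575]
eef_rot: [-2.51, -1.889, 0.001]
force: [0.8, -0.7, -1.1]
finger_gap: 0.0372
gripper_force: 40.7
```

Call:
play_rows([
  {"grip":3,"x":4,"y":-0.8,"z":0,"rx":0,"ry":0,"rz":0},
  {"grip":3,"x":4,"y":-0.8,"z":0,"rx":0,"ry":0,"rz":0},
  {"grip":3,"x":4,"y":-0.8,"z":0,"rx":0,"ry":0,"rz":0},
  {"grip":3,"x":4,"y":-0.8,"z":0,"rx":0,"ry":0,"rz":0},
  {"grip":3,"x":4,"y":-0.8,"z":0,"rx":0,"ry":0,"rz":0},
  {"grip":3,"x":2.5,"y":-0.7,"z":1,"rx":0,"ry":0,"rz":0},
  {"grip":3,"x":1.5,"y":-0.4,"z":2,"rx":0,"ry":0,"rz":0},
  {"grip":3,"x":0,"y":0,"z":2,"rx":0,"ry":0,"rz":0},
  {"grip":3,"x":0,"y":0,"z":0,"rx":0,"ry":0,"rz":0},
])

```text
t: 7.45
eef_pos: [0.5646, 0.2695, 0.1045]
eef_rot: [-2.506, -1.89, 0.011]
force: [-0.5, -0.6, -1.9]
finger_gap: 0.0374
gripper_force: 40.6
```

```bash
python3 go.py .573 .270 .042 -16; python3 -c "
from disc import *
ov('side',[('small',.573,.270,44,.034)],'pics/g2.png',(140,100,280,220),5)"
```

```text
t 7.45 pos [0.5646 0.2695 0.1045] yaw -15.98 tilt 0.44 q [ 0.27  0.69  1.53 -0.    0.93  0.55]
now-frame cm [0.31 0.83 6.24] | after-turn cm [0.28 0.79 6.25] rz 0.0
disc (0.49606823921203613, 0.23337236046791077) 0.13888517022132874 [0.49514442 0.20332768] 0.11653290325857961
```

View pics/g2.png

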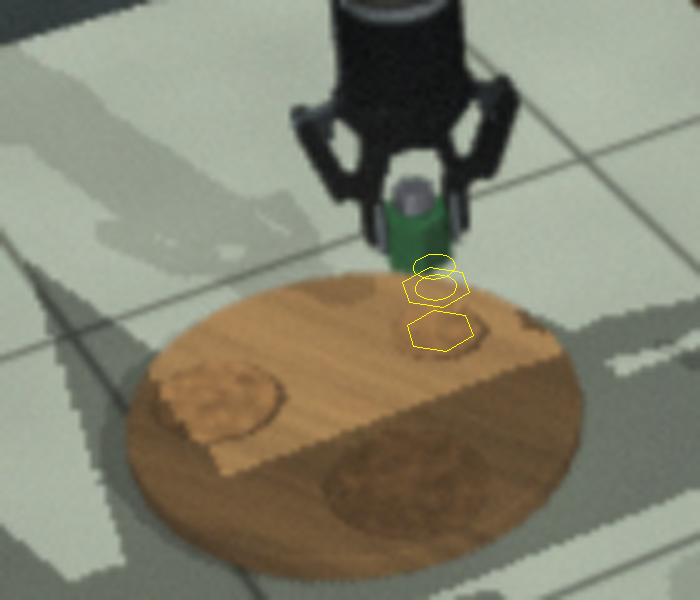

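The small coaster is at about (445,333), and the predicted foot outline lands on it. Correcting by 8 mm and lowering.

Call:
play_rows([
  {"grip":3,"x":0.3,"y":0.8,"z":1,"rx":0,"ry":0,"rz":0},
  {"grip":3,"x":0,"y":0,"z":1.5,"rx":0,"ry":0,"rz":0},
  {"grip":3,"x":0,"y":0,"z":1.5,"rx":0,"ry":0,"rz":0},
  {"grip":3,"x":0,"y":0,"z":0.8,"rx":0,"ry":0,"rz":0},
  {"grip":3,"x":0,"y":0,"z":0.5,"rx":0,"ry":0,"rz":0},
  {"grip":3,"x":0,"y":0,"z":0.3,"rx":0,"ry":0,"rz":0},
  {"grip":3,"x":0,"y":0,"z":0.2,"rx":0,"ry":0,"rz":0},
  {"grip":3,"x":0,"y":0,"z":0.1,"rx":0,"ry":0,"rz":0},
  {"grip":3,"x":0,"y":0,"z":0,"rx":0,"ry":0,"rz":0},
  {"grip":3,"x":0,"y":0,"z":0,"rx":0,"ry":0,"rz":0},
])

```text
t: 8.55
eef_pos: [0.5766, 0.2703, 0.0487]
eef_rot: [2.51, 1.889, 0.001]
force: [0.3, 0.4, -0.9]
finger_gap: 0.0376
gripper_force: 40.6
```

```bash
python3 go.py .573 .270 .042 -16
```

```text
t 8.55 pos [0.5766 0.2703 0.0487] yaw -16.05 tilt 0.05 q [ 0.26  0.78  1.53 -0.    0.83  0.54]
now-frame cm [-0.13 -0.34  0.67] | after-turn cm [-0.13 -0.34  0.67] rz -0.1
```

Call:
play_rows([
  {"grip":3,"x":-0.1,"y":-0.3,"z":0.2,"rx":0,"ry":0,"rz":0},
  {"grip":3,"x":0,"y":0,"z":0.2,"rx":0,"ry":0,"rz":0},
  {"grip":3,"x":0,"y":0,"z":0.1,"rx":0,"ry":0,"rz":0},
  {"grip":3,"x":0,"y":0,"z":0.1,"rx":0,"ry":0,"rz":0},
  {"grip":3,"x":0,"y":0,"z":0.1,"rx":0,"ry":0,"rz":0},
  {"grip":3,"x":0,"y":0,"z":0,"rx":0,"ry":0,"rz":0},
  {"grip":3,"x":0,"y":0,"z":0,"rx":0,"ry":0,"rz":0},
])

```text
t: 9.25
eef_pos: [0.5731, 0.2701, 0.0423]
eef_rot: [2.51, 1.889, -0.0]
force: [-2.7, -0.9, 4.5]
finger_gap: 0.0373
gripper_force: 41.2
```

The jar has touched down (4.5 N). Releasing and going up.

Call:
play_rows([
  {"grip":6,"x":0,"y":0,"z":0,"rx":0,"ry":0,"rz":0},
  {"grip":6,"x":0,"y":0,"z":0,"rx":0,"ry":0,"rz":0},
  {"grip":6,"x":0,"y":0,"z":0,"rx":0,"ry":0,"rz":0},
  {"grip":6,"x":0,"y":0,"z":0,"rx":0,"ry":0,"rz":0},
  {"grip":6,"x":0,"y":0,"z":-1,"rx":0,"ry":0,"rz":0},
  {"grip":6,"x":0,"y":0,"z":-2,"rx":0,"ry":0,"rz":0},
  {"grip":6,"x":0,"y":0,"z":-3,"rx":0,"ry":0,"rz":0},
  {"grip":6,"x":0,"y":0,"z":-3,"rx":0,"ry":0,"rz":0},
  {"grip":6,"x":0,"y":0,"z":-3,"rx":0,"ry":0,"rz":8.1},
  {"grip":6,"x":0,"y":0,"z":0,"rx":0,"ry":0,"rz":8.1},
  {"grip":6,"x":0,"y":0,"z":0,"rx":0,"ry":0,"rz":8.1},
  {"grip":6,"x":0,"y":0,"z":0,"rx":0,"ry":0,"rz":0},
])

```text
t: 10.45
eef_pos: [0.5733, 0.2701, 0.1624]
eef_rot: [2.851, 1.319, 0.002]
force: [-0.0, 0.2, -0.1]
finger_gap: 0.0599
gripper_force: 0.0
```

```bash
python3 go.py .439 -.351 .12 -40.5; python3 -c "
from disc import *
ov('top',[('small',.573,.270,44,.034)],'pics/g3.png',(135,195,245,305),5)"
```

```text
t 10.45 pos [0.5733 0.2701 0.1624] yaw -40.34 tilt 0.08 q [ 0.26  0.62  1.47 -0.    1.05  0.97]
now-frame cm [-56.04  29.97   4.2 ] | after-turn cm [-55.96  30.12   4.24] rz 0.2
disc (0.4960308372974396, 0.23334833979606628) 0.13885343074798584 [0.49217128 0.20227345] 0.11661482901848942
```

View pics/g3.png

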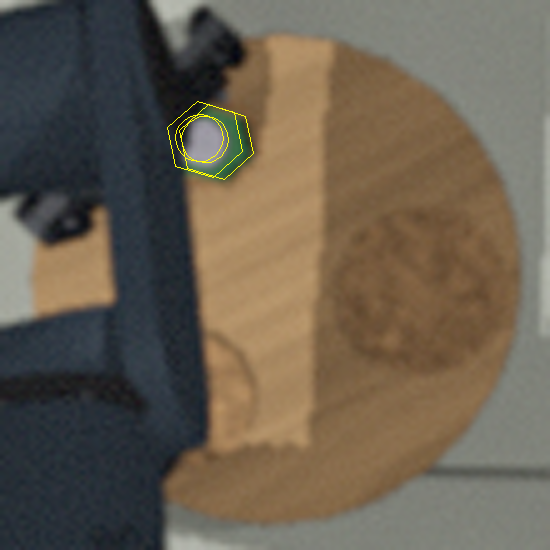

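The small jar stands where predicted, lid centre at (203,140). On to the medium jar.

Call:
play_rows([
  {"grip":7.4,"x":-2,"y":1.07,"z":0,"rx":0,"ry":0,"rz":0},
  {"grip":7.4,"x":-4,"y":2.14,"z":0,"rx":0,"ry":0,"rz":0},
  {"grip":7.4,"x":-4,"y":2.14,"z":0,"rx":0,"ry":0,"rz":0},
  {"grip":7.4,"x":-4,"y":2.14,"z":0,"rx":0,"ry":0,"rz":0},
  {"grip":7.4,"x":-4,"y":2.14,"z":0,"rx":0,"ry":0,"rz":0},
  {"grip":7.4,"x":-4,"y":2.14,"z":0,"rx":0,"ry":0,"rz":0},
  {"grip":7.4,"x":-4,"y":2.14,"z":0,"rx":0,"ry":0,"rz":0},
  {"grip":7.4,"x":-4,"y":2.14,"z":0,"rx":0,"ry":0,"rz":0},
  {"grip":7.4,"x":-4,"y":2.14,"z":0,"rx":0,"ry":0,"rz":0},
  {"grip":7.4,"x":-4,"y":2.14,"z":0,"rx":0,"ry":0,"rz":0},
  {"grip":7.4,"x":-4,"y":2.14,"z":0,"rx":0,"ry":0,"rz":0},
  {"grip":7.4,"x":-4,"y":2.14,"z":0,"rx":0,"ry":0,"rz":0},
])

```text
t: 11.75
eef_pos: [0.4622, -0.2416, 0.1613]
eef_rot: [-2.85, -1.322, -0.0]
force: [0.7, -0.3, 0.4]
finger_gap: 0.0739
gripper_force: 0.0
```

Call:
play_rows([
  {"grip":7.4,"x":-4,"y":2.14,"z":1,"rx":0,"ry":0,"rz":0},
  {"grip":7.4,"x":-4,"y":2.14,"z":1.2,"rx":0,"ry":0,"rz":0},
  {"grip":7.4,"x":-2,"y":1.1,"z":1,"rx":0,"ry":0,"rz":0},
  {"grip":7.4,"x":0,"y":0,"z":1,"rx":0,"ry":0,"rz":0},
  {"grip":7.4,"x":0,"y":0,"z":0,"rx":0,"ry":0,"rz":0},
  {"grip":7.4,"x":0,"y":0,"z":0,"rx":0,"ry":0,"rz":0},
])

```text
t: 12.35
eef_pos: [0.4388, -0.3491, 0.119]
eef_rot: [-2.848, -1.32, 0.001]
force: [-0.5, 0.5, 0.4]
finger_gap: 0.074
gripper_force: 0.0
```

```bash
python3 go.py .439 -.351 .02 -40.5
```

```text
t 12.35 pos [ 0.4388 -0.3491  0.119 ] yaw -40.26 tilt 0.13 q [-0.87  0.6   1.69  0.    0.85 -0.17]
now-frame cm [-0.14  0.16  9.9 ] | after-turn cm [-0.13  0.13  9.9 ] rz 0.2
```

Call:
play_rows([
  {"grip":7.4,"x":-0.14,"y":0.15,"z":1,"rx":0,"ry":0,"rz":0},
  {"grip":7.4,"x":0,"y":0,"z":2,"rx":0,"ry":0,"rz":0},
  {"grip":7.4,"x":0,"y":0,"z":2,"rx":0,"ry":0,"rz":0},
  {"grip":7.4,"x":0,"y":0,"z":2,"rx":0,"ry":0,"rz":0},
  {"grip":7.4,"x":0,"y":0,"z":1.5,"rx":0,"ry":0,"rz":0},
  {"grip":7.4,"x":0,"y":0,"z":1.4,"rx":0,"ry":0,"rz":0},
  {"grip":7.4,"x":0,"y":0,"z":0,"rx":0,"ry":0,"rz":0},
  {"grip":4.2,"x":0,"y":0,"z":0,"rx":0,"ry":0,"rz":0},
  {"grip":4.2,"x":0,"y":0,"z":0,"rx":0,"ry":0,"rz":0},
  {"grip":4.2,"x":0,"y":0,"z":0,"rx":0,"ry":0,"rz":0},
  {"grip":4.2,"x":0,"y":0,"z":0,"rx":0,"ry":0,"rz":0},
  {"grip":4.2,"x":0,"y":0,"z":0,"rx":0,"ry":0,"rz":0},
], newtons=50)

```text
t: 13.55
eef_pos: [0.4398, -0.3534, 0.0213]
eef_rot: [2.85, 1.318, 0.001]
force: [0.5, 0.5, 5.9]
finger_gap: 0.0496
gripper_force: 51.8
```

Call:
play_rows([
  {"grip":4.2,"x":0,"y":0,"z":0,"rx":0,"ry":0,"rz":0},
  {"grip":4.2,"x":0,"y":0,"z":0,"rx":0,"ry":0,"rz":0},
])

```text
t: 13.75
eef_pos: [0.4398, -0.3534, 0.0212]
eef_rot: [2.85, 1.318, 0.001]
force: [0.4, 0.5, 6.4]
finger_gap: 0.0498
gripper_force: 51.9
```

```bash
python3 go.py .424 .281 .15 -40.5
```

```text
t 13.75 pos [ 0.4398 -0.3534  0.0212] yaw -40.36 tilt 0.1 q [-0.87  0.76  1.73  0.    0.65 -0.17]
now-frame cm [ 47.31 -42.26 -12.96] | after-turn cm [ 47.21 -42.4  -12.88] rz 0.1
```

Medium jar gripped at 49.8 mm. Lifting and carrying it.

Call:
play_rows([
  {"grip":4.2,"x":0,"y":0,"z":-1,"rx":0,"ry":0,"rz":0},
  {"grip":4.2,"x":0,"y":0,"z":-2,"rx":0,"ry":0,"rz":0},
  {"grip":4.2,"x":0,"y":0,"z":-3,"rx":0,"ry":0,"rz":0},
  {"grip":4.2,"x":0,"y":0,"z":-3,"rx":0,"ry":0,"rz":0},
  {"grip":4.2,"x":0.75,"y":-0.67,"z":-2,"rx":0,"ry":0,"rz":0},
  {"grip":4.2,"x":1.5,"y":-1.34,"z":-1,"rx":0,"ry":0,"rz":0},
  {"grip":4.2,"x":2.25,"y":-2,"z":-0.5,"rx":0,"ry":0,"rz":0},
  {"grip":4.2,"x":3,"y":-2.67,"z":0,"rx":0,"ry":0,"rz":0},
  {"grip":4.2,"x":3,"y":-2.67,"z":0,"rx":0,"ry":0,"rz":0},
  {"grip":4.2,"x":3,"y":-2.67,"z":0,"rx":0,"ry":0,"rz":0},
  {"grip":4.2,"x":3,"y":-2.67,"z":0,"rx":0,"ry":0,"rz":0},
  {"grip":4.2,"x":3,"y":-2.67,"z":0,"rx":0,"ry":0,"rz":0},
])

```text
t: 14.95
eef_pos: [0.4314, -0.089, 0.1449]
eef_rot: [-2.849, -1.318, 0.003]
force: [0.9, 0.6, -1.8]
finger_gap: 0.0498
gripper_force: 51.6
```

Call:
play_rows([
  {"grip":4.2,"x":3,"y":-2.67,"z":0,"rx":0,"ry":0,"rz":0},
  {"grip":4.2,"x":3,"y":-2.67,"z":0,"rx":0,"ry":0,"rz":0},
  {"grip":4.2,"x":3,"y":-2.67,"z":0,"rx":0,"ry":0,"rz":0},
  {"grip":4.2,"x":3,"y":-2.67,"z":0,"rx":0,"ry":0,"rz":0},
  {"grip":4.2,"x":3,"y":-2.67,"z":0,"rx":0,"ry":0,"rz":0},
  {"grip":4.2,"x":3,"y":-2.67,"z":0,"rx":0,"ry":0,"rz":0},
  {"grip":4.2,"x":3,"y":-2.67,"z":0,"rx":0,"ry":0,"rz":0},
  {"grip":4.2,"x":2.25,"y":-2,"z":0,"rx":0,"ry":0,"rz":0},
  {"grip":4.2,"x":1.5,"y":-1.34,"z":0,"rx":0,"ry":0,"rz":0},
  {"grip":4.2,"x":0.75,"y":-0.67,"z":0,"rx":0,"ry":0,"rz":0},
  {"grip":4.2,"x":0,"y":0,"z":0,"rx":0,"ry":0,"rz":0},
  {"grip":4.2,"x":0,"y":0,"z":0,"rx":0,"ry":0,"rz":0},
])

```text
t: 16.15
eef_pos: [0.4245, 0.2488, 0.145]
eef_rot: [2.851, 1.319, -0.003]
force: [-0.4, -0.5, -1.7]
finger_gap: 0.0493
gripper_force: 51.6
```

```bash
python3 go.py .424 .281 .055 -40.5
```

```text
t 16.15 pos [0.4245 0.2488 0.145 ] yaw -40.34 tilt 0.1 q [ 0.3   0.49  1.84 -0.    0.81  1.01]
now-frame cm [ 2.44 -2.12  8.99] | after-turn cm [ 2.42 -2.13  9.  ] rz 0.2
```

Call:
play_rows([
  {"grip":4.2,"x":1.2,"y":-1.06,"z":1,"rx":0,"ry":0,"rz":0},
  {"grip":4.2,"x":1.2,"y":-1.06,"z":2,"rx":0,"ry":0,"rz":0},
  {"grip":4.2,"x":0,"y":0,"z":2,"rx":0,"ry":0,"rz":0},
  {"grip":4.2,"x":0,"y":0,"z":2,"rx":0,"ry":0,"rz":0},
  {"grip":4.2,"x":0,"y":0,"z":1,"rx":0,"ry":0,"rz":0},
  {"grip":4.2,"x":0,"y":0,"z":0,"rx":0,"ry":0,"rz":0},
  {"grip":4.2,"x":0,"y":0,"z":0,"rx":0,"ry":0,"rz":0},
])

```text
t: 16.85
eef_pos: [0.4252, 0.2809, 0.0656]
eef_rot: [2.852, 1.317, 0.0]
force: [0.4, -1.0, -1.0]
finger_gap: 0.0498
gripper_force: 51.5
```

```bash
python3 go.py .424 .281 .055 -40.5
```

```text
t 16.85 pos [0.4252 0.2809 0.0656] yaw -40.42 tilt 0.0 q [ 0.36  0.65  1.85 -0.    0.64  1.07]
now-frame cm [-0.07 -0.1   1.06] | after-turn cm [-0.07 -0.1   1.06] rz 0.1
```

Call:
play_rows([
  {"grip":4.2,"x":-0.1,"y":-0.1,"z":0.3,"rx":0,"ry":0,"rz":0},
  {"grip":4.2,"x":0,"y":0,"z":0.3,"rx":0,"ry":0,"rz":0},
  {"grip":4.2,"x":0,"y":0,"z":0.2,"rx":0,"ry":0,"rz":0},
  {"grip":4.2,"x":0,"y":0,"z":0.1,"rx":0,"ry":0,"rz":0},
  {"grip":4.2,"x":0,"y":0,"z":0.1,"rx":0,"ry":0,"rz":0},
  {"grip":4.2,"x":0,"y":0,"z":0.1,"rx":0,"ry":0,"rz":0},
  {"grip":4.2,"x":0,"y":0,"z":0,"rx":0,"ry":0,"rz":0},
  {"grip":4.2,"x":0,"y":0,"z":0,"rx":0,"ry":0,"rz":0},
])

```text
t: 17.65
eef_pos: [0.4235, 0.2814, 0.0552]
eef_rot: [2.851, 1.319, 0.001]
force: [-1.4, -1.1, 6.1]
finger_gap: 0.0493
gripper_force: 52.4
```

Call:
play_rows([
  {"grip":7.4,"x":0,"y":0,"z":0,"rx":0,"ry":0,"rz":0},
  {"grip":7.4,"x":0,"y":0,"z":0,"rx":0,"ry":0,"rz":0},
  {"grip":7.4,"x":0,"y":0,"z":0,"rx":0,"ry":0,"rz":0},
  {"grip":7.4,"x":0,"y":0,"z":0,"rx":0,"ry":0,"rz":0},
  {"grip":7.4,"x":0,"y":0,"z":-1,"rx":0,"ry":0,"rz":0},
  {"grip":7.4,"x":0,"y":0,"z":-2,"rx":0,"ry":0,"rz":0},
  {"grip":7.4,"x":0,"y":0,"z":-3,"rx":0,"ry":0,"rz":0},
  {"grip":7.4,"x":0,"y":0,"z":-3,"rx":0,"ry":0,"rz":0},
  {"grip":8.5,"x":0,"y":0,"z":-3,"rx":0,"ry":0,"rz":-7.9},
  {"grip":8.5,"x":0,"y":0,"z":0,"rx":0,"ry":0,"rz":-7.9},
  {"grip":8.5,"x":0,"y":0,"z":0,"rx":0,"ry":0,"rz":-7.9},
  {"grip":8.5,"x":0,"y":0,"z":0,"rx":0,"ry":0,"rz":-7.9},
])

```text
t: 18.85
eef_pos: [0.4234, 0.2814, 0.1755]
eef_rot: [2.378, 2.052, 0.002]
force: [-0.2, 0.0, 0.3]
finger_gap: 0.0851
gripper_force: 0.0
```

```bash
python3 go.py .609 -.356 .14 -9
```

```text
t 18.85 pos [0.4234 0.2814 0.1755] yaw -8.43 tilt 0.08 q [ 0.37  0.45  1.78 -0.    0.91  0.51]
now-frame cm [-60.33  27.69   3.54] | after-turn cm [-60.05  28.3    3.55] rz 0.6
```

Call:
play_rows([
  {"grip":8.5,"x":-1.3,"y":0.6,"z":0,"rx":0,"ry":0,"rz":0.6},
  {"grip":8.5,"x":-3.6,"y":1.69,"z":0,"rx":0,"ry":0,"rz":0},
  {"grip":8.5,"x":-3.6,"y":1.69,"z":0,"rx":0,"ry":0,"rz":0},
  {"grip":8.5,"x":-3.6,"y":1.69,"z":0,"rx":0,"ry":0,"rz":0},
  {"grip":8.5,"x":-3.6,"y":1.69,"z":0,"rx":0,"ry":0,"rz":0},
  {"grip":8.5,"x":-3.6,"y":1.69,"z":0,"rx":0,"ry":0,"rz":0},
  {"grip":8.5,"x":-3.6,"y":1.69,"z":0,"rx":0,"ry":0,"rz":0},
  {"grip":8.5,"x":-3.6,"y":1.69,"z":0,"rx":0,"ry":0,"rz":0},
  {"grip":8.5,"x":-3.6,"y":1.69,"z":0,"rx":0,"ry":0,"rz":0},
  {"grip":8.5,"x":-3.6,"y":1.69,"z":0,"rx":0,"ry":0,"rz":0},
  {"grip":8.5,"x":-3.6,"y":1.69,"z":0,"rx":0,"ry":0,"rz":0},
  {"grip":8.5,"x":-3.6,"y":1.69,"z":0,"rx":0,"ry":0,"rz":0},
])

```text
t: 20.05
eef_pos: [0.5459, -0.156, 0.1745]
eef_rot: [-2.4, -2.027, 0.001]
force: [0.6, -0.6, 0.3]
finger_gap: 0.085
gripper_force: 0.0
```

Call:
play_rows([
  {"grip":8.5,"x":-3.6,"y":1.69,"z":0.7,"rx":0,"ry":0,"rz":0},
  {"grip":8.5,"x":-3.6,"y":1.69,"z":0.7,"rx":0,"ry":0,"rz":0},
  {"grip":8.5,"x":-3.6,"y":1.69,"z":0.7,"rx":0,"ry":0,"rz":0},
  {"grip":8.5,"x":-3.6,"y":1.69,"z":0.7,"rx":0,"ry":0,"rz":0},
  {"grip":8.5,"x":-3.6,"y":1.69,"z":0.7,"rx":0,"ry":0,"rz":0},
  {"grip":8.5,"x":-1.2,"y":0.6,"z":0,"rx":0,"ry":0,"rz":0},
  {"grip":8.5,"x":0,"y":0,"z":0,"rx":0,"ry":0,"rz":0},
  {"grip":8.5,"x":0,"y":0,"z":0,"rx":0,"ry":0,"rz":0},
])

```text
t: 20.85
eef_pos: [0.6035, -0.3567, 0.1392]
eef_rot: [-2.395, -2.029, -0.0]
force: [0.2, 0.2, -0.1]
finger_gap: 0.0851
gripper_force: 0.0
```

```bash
python3 go.py .609 -.356 .033 -9; python3 -c "
from disc import *
ov('side',[('large',.609,-.356,51,0)],'pics/g4.png',(290,190,430,330),4.2)"
```

```text
t 20.85 pos [ 0.6035 -0.3567  0.1392] yaw -9.46 tilt 0.12 q [-0.69  0.73  1.3   0.    1.11 -0.53]
now-frame cm [ 0.15  0.55 10.62] | after-turn cm [ 0.16  0.53 10.62] rz -0.5
disc (0.49638789892196655, 0.23382268846035004) 0.13930270075798035 [0.49641316 0.23336932] 0.13714537845356536
```

View pics/g4.png

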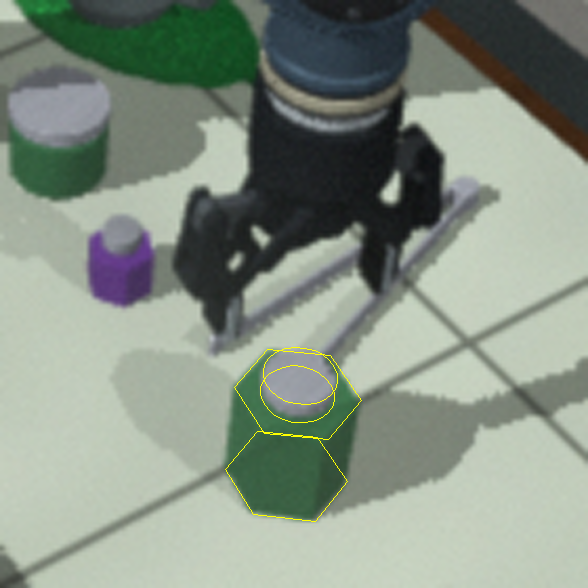

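The gripper is over the large jar (lid at about (298,383)), with the tongs tips behind it and clear of the finger line. Correcting and going down.

Call:
play_rows([
  {"grip":8.5,"x":0.15,"y":0.5,"z":0,"rx":0,"ry":0,"rz":-0.5},
  {"grip":8.5,"x":0,"y":0,"z":1,"rx":0,"ry":0,"rz":0},
  {"grip":8.5,"x":0,"y":0,"z":2,"rx":0,"ry":0,"rz":0},
  {"grip":8.5,"x":0,"y":0,"z":2,"rx":0,"ry":0,"rz":0},
  {"grip":8.5,"x":0,"y":0,"z":2,"rx":0,"ry":0,"rz":0},
  {"grip":8.5,"x":0,"y":0,"z":2,"rx":0,"ry":0,"rz":0},
  {"grip":8.5,"x":0,"y":0,"z":1.3,"rx":0,"ry":0,"rz":0},
  {"grip":8.5,"x":0,"y":0,"z":0,"rx":0,"ry":0,"rz":0},
  {"grip":5.4,"x":0,"y":0,"z":0,"rx":0,"ry":0,"rz":0},
  {"grip":5.4,"x":0,"y":0,"z":0,"rx":0,"ry":0,"rz":0},
  {"grip":5.4,"x":0,"y":0,"z":0,"rx":0,"ry":0,"rz":0},
  {"grip":5.4,"x":0,"y":0,"z":0,"rx":0,"ry":0,"rz":0},
], newtons=60)

```text
t: 22.15
eef_pos: [0.6106, -0.3576, 0.0379]
eef_rot: [2.384, 2.041, 0.001]
force: [1.0, 0.3, 1.9]
finger_gap: 0.0619
gripper_force: 65.0
```

Call:
play_rows([
  {"grip":5.4,"x":0,"y":0,"z":0,"rx":0,"ry":0,"rz":0},
  {"grip":5.4,"x":0,"y":0,"z":0,"rx":0,"ry":0,"rz":0},
])

```text
t: 22.35
eef_pos: [0.6105, -0.3576, 0.0378]
eef_rot: [2.384, 2.042, 0.001]
force: [1.2, 0.7, 4.5]
finger_gap: 0.0615
gripper_force: 65.3
```

```bash
python3 go.py .491 .150 .18 -9
```

```text
t 22.35 pos [ 0.6105 -0.3576  0.0378] yaw -8.85 tilt 0.16 q [-0.69  0.86  1.33 -0.    0.94 -0.53]
now-frame cm [ 48.29 -19.59 -14.33] | after-turn cm [ 48.26 -19.75 -14.22] rz 0.1
```

Call:
play_rows([
  {"grip":5.4,"x":0,"y":0,"z":-1,"rx":0,"ry":0,"rz":0},
  {"grip":5.4,"x":0,"y":0,"z":-2,"rx":0,"ry":0,"rz":0},
  {"grip":5.4,"x":0,"y":0,"z":-3,"rx":0,"ry":0,"rz":0},
  {"grip":5.4,"x":0,"y":0,"z":-3,"rx":0,"ry":0,"rz":0},
  {"grip":5.4,"x":0,"y":0,"z":-3,"rx":0,"ry":0,"rz":0},
  {"grip":5.4,"x":0.9,"y":-0.4,"z":-1.5,"rx":0,"ry":0,"rz":0},
  {"grip":5.4,"x":1.8,"y":-0.75,"z":-0.5,"rx":0,"ry":0,"rz":0},
  {"grip":5.4,"x":2.8,"y":-1.1,"z":0,"rx":0,"ry":0,"rz":0},
  {"grip":5.4,"x":3.7,"y":-1.51,"z":0,"rx":0,"ry":0,"rz":0},
  {"grip":5.4,"x":3.7,"y":-1.51,"z":0,"rx":0,"ry":0,"rz":0},
  {"grip":5.4,"x":3.7,"y":-1.51,"z":0,"rx":0,"ry":0,"rz":0},
  {"grip":5.4,"x":3.7,"y":-1.51,"z":0,"rx":0,"ry":0,"rz":0},
])

```text
t: 23.55
eef_pos: [0.5569, -0.1409, 0.1755]
eef_rot: [-2.384, -2.041, 0.002]
force: [0.5, 0.4, -2.2]
finger_gap: 0.0613
gripper_force: 64.9
```

Call:
play_rows([
  {"grip":5.4,"x":3.7,"y":-1.51,"z":0,"rx":0,"ry":0,"rz":0},
  {"grip":5.4,"x":3.7,"y":-1.51,"z":0,"rx":0,"ry":0,"rz":0},
  {"grip":5.4,"x":3.7,"y":-1.51,"z":0,"rx":0,"ry":0,"rz":0},
  {"grip":5.4,"x":3.7,"y":-1.51,"z":0,"rx":0,"ry":0,"rz":0},
  {"grip":5.4,"x":3.7,"y":-1.51,"z":0,"rx":0,"ry":0,"rz":0},
  {"grip":5.4,"x":3.7,"y":-1.51,"z":0,"rx":0,"ry":0,"rz":0},
  {"grip":5.4,"x":2.8,"y":-1.2,"z":0,"rx":0,"ry":0,"rz":0},
  {"grip":5.4,"x":1.9,"y":-0.8,"z":0,"rx":0,"ry":0,"rz":0},
  {"grip":5.4,"x":0.9,"y":-0.4,"z":0,"rx":0,"ry":0,"rz":0},
  {"grip":5.4,"x":0,"y":0,"z":0,"rx":0,"ry":0,"rz":0},
  {"grip":5.4,"x":0,"y":0,"z":0,"rx":0,"ry":0,"rz":0},
])

```text
t: 24.65
eef_pos: [0.4884, 0.1483, 0.1761]
eef_rot: [2.386, 2.043, -0.001]
force: [0.8, -0.2, -1.6]
finger_gap: 0.0615
gripper_force: 65.0
```

```bash
python3 go.py .491 .150 .072 -9
```

```text
t 24.65 pos [0.4884 0.1483 0.1761] yaw -8.85 tilt 0.04 q [ 0.08  0.45  1.77 -0.    0.91  0.23]
now-frame cm [ 0.21  0.23 10.41] | after-turn cm [ 0.21  0.23 10.41] rz 0.1
```

Call:
play_rows([
  {"grip":5.4,"x":0.2,"y":0.2,"z":1,"rx":0,"ry":0,"rz":0},
  {"grip":5.4,"x":0,"y":0,"z":2,"rx":0,"ry":0,"rz":0},
  {"grip":5.4,"x":0,"y":0,"z":2,"rx":0,"ry":0,"rz":0},
  {"grip":5.4,"x":0,"y":0,"z":2,"rx":0,"ry":0,"rz":0},
  {"grip":5.4,"x":0,"y":0,"z":1.5,"rx":0,"ry":0,"rz":0},
  {"grip":5.4,"x":0,"y":0,"z":1,"rx":0,"ry":0,"rz":0},
  {"grip":5.4,"x":0,"y":0,"z":0,"rx":0,"ry":0,"rz":0},
  {"grip":5.4,"x":0,"y":0,"z":0,"rx":0,"ry":0,"rz":0},
])

```text
t: 25.45
eef_pos: [0.4913, 0.1501, 0.0812]
eef_rot: [2.387, 2.042, 0.0]
force: [-0.3, 0.2, -1.2]
finger_gap: 0.0619
gripper_force: 65.0
```

```bash
python3 go.py .491 .150 .072 -9
```

```text
t 25.45 pos [0.4913 0.1501 0.0812] yaw -8.91 tilt 0.0 q [0.08 0.62 1.84 0.   0.69 0.23]
now-frame cm [-0.01 -0.03  0.92] | after-turn cm [-0.01 -0.03  0.92] rz 0.1
```

Call:
play_rows([
  {"grip":5.4,"x":0,"y":0,"z":0.3,"rx":0,"ry":0,"rz":0},
  {"grip":5.4,"x":0,"y":0,"z":0.2,"rx":0,"ry":0,"rz":0},
  {"grip":5.4,"x":0,"y":0,"z":0.2,"rx":0,"ry":0,"rz":0},
  {"grip":5.4,"x":0,"y":0,"z":0.1,"rx":0,"ry":0,"rz":0},
  {"grip":5.4,"x":0,"y":0,"z":0.1,"rx":0,"ry":0,"rz":0},
  {"grip":5.4,"x":0,"y":0,"z":0.1,"rx":0,"ry":0,"rz":0},
  {"grip":5.4,"x":0,"y":0,"z":0,"rx":0,"ry":0,"rz":0},
  {"grip":5.4,"x":0,"y":0,"z":0,"rx":0,"ry":0,"rz":0},
])

```text
t: 26.25
eef_pos: [0.4909, 0.1506, 0.0718]
eef_rot: [2.386, 2.043, 0.001]
force: [-1.7, -0.6, 4.4]
finger_gap: 0.0616
gripper_force: 65.3
```

Contact again. Releasing, going up, then moving aside for a look.

Call:
play_rows([
  {"grip":8.5,"x":0,"y":0,"z":0,"rx":0,"ry":0,"rz":0},
  {"grip":8.5,"x":0,"y":0,"z":0,"rx":0,"ry":0,"rz":0},
  {"grip":8.5,"x":0,"y":0,"z":0,"rx":0,"ry":0,"rz":0},
  {"grip":8.5,"x":0,"y":0,"z":0,"rx":0,"ry":0,"rz":0},
  {"grip":8.5,"x":0,"y":0,"z":-1,"rx":0,"ry":0,"rz":0},
  {"grip":8.5,"x":0,"y":0,"z":-2,"rx":0,"ry":0,"rz":0},
  {"grip":8.5,"x":0,"y":0,"z":-3,"rx":0,"ry":0,"rz":0},
  {"grip":8.5,"x":0,"y":0,"z":-3,"rx":0,"ry":0,"rz":0},
  {"grip":8.5,"x":0,"y":0,"z":-3,"rx":0,"ry":0,"rz":0},
  {"grip":8.5,"x":0,"y":0,"z":-3,"rx":0,"ry":0,"rz":0},
  {"grip":8.5,"x":-2,"y":0,"z":0,"rx":0,"ry":0,"rz":0},
  {"grip":8.5,"x":-4,"y":0,"z":0,"rx":0,"ry":0,"rz":0},
])

```text
t: 27.45
eef_pos: [0.4828, 0.0921, 0.2235]
eef_rot: [2.38, 2.046, 0.007]
force: [0.0, -0.6, -0.2]
finger_gap: 0.0851
gripper_force: 0.0
```

Call:
play_rows([
  {"grip":8.5,"x":-4,"y":0,"z":0,"rx":0,"ry":0,"rz":0},
  {"grip":8.5,"x":-4,"y":0,"z":0,"rx":0,"ry":0,"rz":0},
  {"grip":8.5,"x":-4,"y":0,"z":0,"rx":0,"ry":0,"rz":0},
  {"grip":8.5,"x":-4,"y":0,"z":0,"rx":0,"ry":0,"rz":0},
  {"grip":8.5,"x":-4,"y":0,"z":0,"rx":0,"ry":0,"rz":0},
  {"grip":8.5,"x":-4,"y":0,"z":0,"rx":0,"ry":0,"rz":0},
  {"grip":8.5,"x":-2,"y":0,"z":0,"rx":0,"ry":0,"rz":0},
  {"grip":8.5,"x":0,"y":0,"z":0,"rx":0,"ry":0,"rz":0},
])

```text
t: 28.25
eef_pos: [0.4417, -0.1685, 0.2221]
eef_rot: [2.389, 2.037, 0.0]
force: [0.5, -0.7, 0.1]
finger_gap: 0.085
gripper_force: 0.0
```

```bash
python3 -c "
from disc import *
js=[('small',.573,.270,44,.034),('medium',.4235,.2814,19.5,.034),('large',.491,.1505,51,.034)]
ov('top',js,'pics/f1.png',(135,195,245,305),5);ov('side',js,'pics/f2.png',(140,120,280,240),5)
for s,x,y,a,z in js:
    cams.grab_frame('top');cams.grab_frame('side');o=jar(s,(x,y),.034);print(s,o.fun,o.x)
for k in('round_small_center','round_large_center','teapot','tongs'):
    for q in cams.regions_of('top',k)[:1]: print(k,q['box'])
"
```

```text
disc (0.49603867530822754, 0.23398584127426147) 0.13947701454162598 [0.49631365 0.23339138] 0.13735147134987732
   top small 0.71 [328.9, 205.3, 338.9, 220.8] dist 158.1
   top small 0.5 [170.2, 216.9, 185.8, 227.8] dist 2.0
   side small 0.86 [310.2, 240.8, 327.2, 262.4] dist 130.3
   side small 0.45 [221.7, 152.7, 233.0, 164.8] dist 0.7
   side small 0.22 [202.2, 192.7, 226.1, 206.4] dist 42.3
   side small 0.2 [342.7, 230.6, 403.7, 284.5] dist 176.3
   small 0 0.179 [0.5712 0.2702] 46.5
   small 1 0.179 [0.5711 0.27  ] 45.9
   small 2 0.177 [0.5712 0.2701] 46.0
   small 3 0.179 [0.571 0.27 ] 46.1
   small 4 0.179 [0.5708 0.2701] 45.9
   small 5 0.179 [0.5711 0.2701] 46.1
small 0.1768185402678829 [0.57122148 0.27011654 0.80224568]
   top medium 0.6 [157.9, 265.0, 183.1, 287.8] dist 1.4
   side medium 0.78 [171.7, 160.6, 190.5, 188.2] dist 3.9
   side medium 0.33 [291.7, 207.5, 313.9, 235.7] dist 132.3
   medium 0 0.114 [0.4227 0.283 ] 15.8
   medium 1 0.113 [0.4221 0.2826] 17.2
   medium 2 0.113 [0.4224 0.2827] 18.8
   medium 3 0.113 [0.4224 0.2828] 18.2
   medium 4 0.113 [0.4225 0.2827] 17.6
   medium 5 0.113 [0.4225 0.2827] 18.7
medium 0.1125448232754146 [0.42214297 0.28257255 0.2999192 ]
   top large 0.84 [204.7, 241.1, 229.6, 269.1] dist 2.2
   side large 0.98 [206.2, 168.7, 233.1, 203.0] dist 2.1
   large 0 0.295 [0.4887 0.1511] 48.1
   large 1 0.295 [0.4885 0.151 ] 47.3
   large 2 0.295 [0.4887 0.1511] 48.6
   large 3 0.294 [0.4885 0.1514] 48.5
   large 4 0.294 [0.4886 0.151 ] 49.0
   large 5 0.294 [0.4884 0.1513] 48.7
large 0.29350993616942356 [0.48843555 0.15125085 0.85025049]
round_small_center [280.3, 260.8, 301.6, 276.6]
round_large_center [283.9, 191.1, 308.1, 215.9]
teapot [227.9, 139.1, 282.4, 171.4]
tongs [347.5, 127.5, 381.5, 207.1]
```

View pics/f1.png

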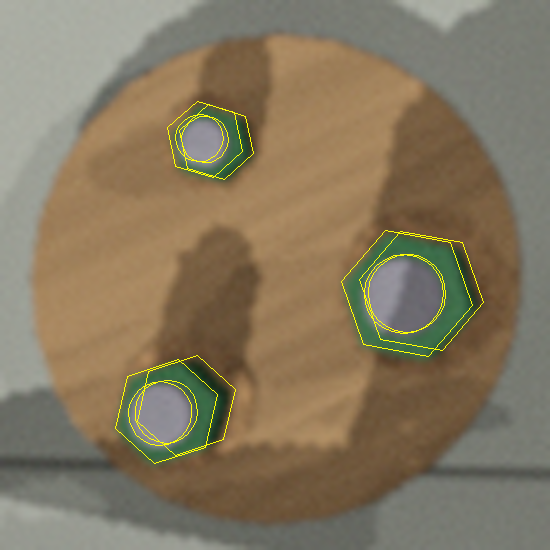

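View pics/f2.png

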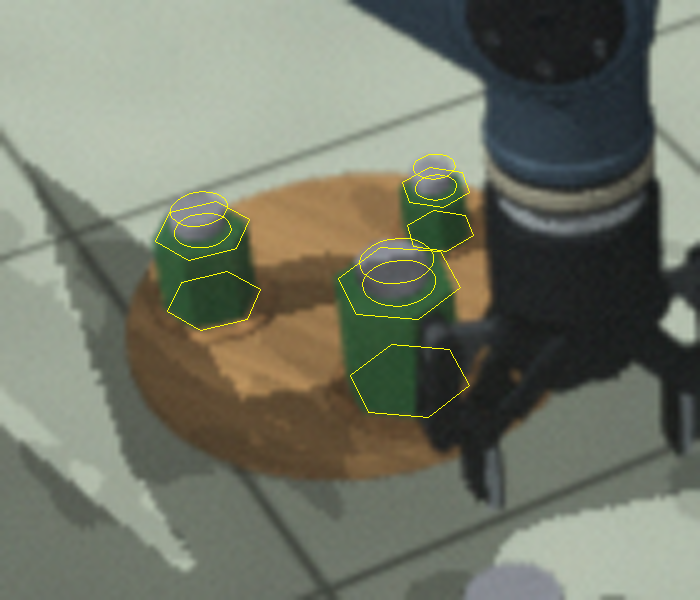

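Both views show all three jars upright and centred to within about 3 mm. The round jars, teapot and tongs haven't moved. Handing in.

```bash
python3 -c "
from cell import r
print(r.close_job())"
```

```text
the job is handed in; nothing more can be done
None
```

All three hexagonal jars are standing upright on their own coasters, centred within about 3 mm by the camera fits, the other items stayed put, and the job is handed in (no verdict was returned).

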